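Pack the last inspected spindles close together in the round tin

ROBOT

A 6-joint arm with a two-finger parallel gripper is mounted at the origin on the work surface. World frame = base frame: x ahead of the robot, y to its left, z up, the work surface at z = 0. Lengths are in mm, angles in rad, forces in N, time in s.
With the tool pointing down it reaches from about 350 to 775 mm from the base axis. Payload 7.3 kg.
Tool frame: the origin (TCP) lies midway between the tips of the shut fingers; the grasp point (between the pads) lies 19 mm behind it (grip_depth is the distance from the TCP to the grasp point, in mm); z points along the fingers, y is the direction in which the jaws open and shut (so a half turn about z gives the same grasp; the last joint's range is limited). The gripper opens to 92 mm and grips with 3 to 60 N. Pads are 19 mm wide; open, the fingers measure 130 mm over their backs; the gripper's body (75 mm by 190 mm) begins 47 mm behind the grasp point.
Start: joints at [1.2, 0.342, 1.524, -0, 1.275, -0.146], TCP at [117.012, 511.814, 226.741] pointing down, gripper open.
Joint ranges: [-2.53, 2.53], [-0.77, 2.02], [0.04, 2.7], [-1, 4.14], [0.28, 2.66], [-3.11, 3.11]. Speed limits (rad/s): [2.57, 2.57, 3.14, 3.14, 3.14, 3.14].

INTERFACE

Orientations are given as [roll, pitch, yaw] about the fixed x, y, z axes, in that order (R = Rz(yaw) Ry(pitch) Rx(roll)).
In Python, from plant import get_obs, capture, close_job, spot_in, silhouettes, mark_of, grip_depth gives the robot as it stands.
- The arm moves only by the tool servo_tool, never from a script. Its arguments are lists of equal length, an entry for each row: "slide": the shift along the tool's x, y, z normalised to -1 to 1, where 1 is 20 cm, a list of three; "rot": the turn, a rotation vector about the tool's x, y, z normalised to -1 to 1, where 1 is pi rad, a list of three; "claw": the finger opening in mm, from 0 to 91.8. A call has 1 to 5 rows; each row is the pose to reach, as a shift and turn from the pose commanded when the call began, along the tool's axes at that moment, turning the shorter way round; what a row does not reach only later rows make up. A row lasts 1/8 s, in which the tool goes at most 62.5 mm and 10.7 degrees, less where a joint would pass 70% of its speed; a pose out of reach is approached as far as the arm can. A call with a number of a shift or a turn outside -1 to 1 is refused whole. A call with a gripper value outside its range is refused whole. The fingers move at their own pace and stop on an object; the grip force is fixed at half the most. Time passes only in rows, so rows that repeat a pose let the fingers close. It gives the time, the measured TCP pose, the force and the opening at its end, in the units of the state.
- get_obs(): the state, without advancing time (a new reading comes with each control period).
- capture(name): name is "side" or "top" or "wrist"; returns a dict with "frame" (384x512x3 uint8, red, green, blue), "depth" (384x512 float32, mm along the optical axis (not along the pixel's ray), 0 where there is no reading), "vertical_fov" (degrees; the focal length in pixels is half the picture's height over the tangent of half this angle, whatever the lens; pixels are square), "cx", "cy" (the principal point, pixels), "position" and "rotation" of the camera in the world. Camera axes: x right, y down, z forward; pixel columns grow to the right and rows downward; lengths in mm; the calibration is good to about 2 mm. A picture is of the moment at which its call begins.
- close_job(): hands the job in, once; it reports no verdict.
Trained networks look in the newest picture that a camera, given by its name, has taken for a name from the list of things; names that differ only in an ending like _2 or _b are one class to them, and where a whole thing is asked for, a point or a joint stands for the part that bears it (a point fixed in the world has none). Each returns a list of dicts, best first, with "confidence" (0 to 1); they miss things now and then, are a little off and sometimes report something else, mostly with a low value. They report only what shows in the picture. A call takes as long as a camera call.
- spot_in(query, camera): "box" ([left, top, right, bottom] in pixels, round what is visible of it).
- silhouettes(query, camera): "pixels" (384x512 bool, what is visible of it) and "box" ([left, top, right, bottom] in pixels, round what is visible of it).
- mark_of(query, camera): "xy" ([column, row] in pixels: a listed point, or the origin of a listed thing).
The state is a dict: "time": time; "joint_positions": joint angles; "dq": joint speeds; "tau": joint torques, N m; "tool_pos": TCP position; "tcp_rot": TCP orientation; "contact_force": force on the tool from outside, world axes, zero at the start; "moment": the same for the moment, N m; "grip_width": finger opening in mm.
Only numpy, scipy, OpenCV 4.12 (cv2) and the standard library are available. Lean on these libraries where they do the work, as an engineer would, in place of code of your own. Each camera call takes 0.05 s, during which the arm holds its last target. There are 200 camera calls.

TASK

Fill the round blue tin with all seven good spindles standing stem up and flat on its floor, one in the middle and six close around it: five are in it already, but one of these stands between two places and has to be shifted into one of them, and one more waits in the grey tray. Lift the spindle lying in the V-block, stand it upright on its flange on the black granite plate and let go of it, so that one sees it sit flat, and only then take it again and pack it too. Set the spindles down, do not drop them, and leave the V-block, the red-banded reject in the red tray and the other things on the bench where they are.

Things in the scene. Friction and masses are not known exactly. Their poses are not given: they have to be found in the camera images.
- tin: Loose round open blue tin, 0.35 kg: inside diameter 142, outside 147, height 30, floor 3 thick. Origin: centre of its underside; z up. It holds exactly seven flanges of 44: one in the middle and six around it on a circle of radius about 46, every 60 degrees, with about 2 mm of play between neighbours and to the wall. The six places are at 30, 90, 150, 210, 270 and 330 degrees from its own x axis as it starts (its yaw is random).
- spindle_a: One of seven identical good spindles (all steel, no red). Round flange 44 in diameter and 8 thick (its lower edge chamfered 2), with a stem 14 in diameter rising 60 from its middle; 68 tall in all, about 0.17 kg, centre of mass 19 above the underside. Origin: centre of the flange's underside; z along the stem, towards its tip. This one stands in the middle of the tin.
- spindle_b: One of seven identical good spindles (all steel, no red). Same size and axes. Stands in the tin, in the outer place at 90 degrees.
- spindle_c: One of seven identical good spindles (all steel, no red). Same size and axes. Stands in the tin, in the outer place at 210 degrees.
- spindle_d: One of seven identical good spindles (all steel, no red). Same size and axes. Stands in the tin, in the outer place at 270 degrees.
- spindle_astray: One of seven identical good spindles (all steel, no red). Same size and axes. Stands in the tin at about 0 degrees, midway between the empty outer places at 30 and 330 degrees, so that it blocks both. The outer place at 150 degrees is empty as well.
- spindle_tray: One of seven identical good spindles (all steel, no red). Same size and axes. Stands stem up in the grey tray.
- spindle_v: One of seven identical good spindles (all steel, no red). Same size and axes. It starts lying level in the V-block, its stem in the groove, the flange just beyond one end of the block and about 38 of the stem standing free beyond the other end.
- vblock: Dark steel V-block, loose, 0.6 kg, on the granite plate: 20 long (its x, along the groove), 44 wide (y), 34 high. Origin: centre of its underside. The spindle's stem lies along its x with the flange at -x and the tip at +x, 48 from the origin; stem axis 32 above the block's underside, which leaves the flange 10 clear of the plate.
- plate: Fixed black granite surface plate 200 x 200 x 50 high. Origin: centre of its underside, its top 50 higher; z up. The V-block stands on its far half (+x); the near half (-x) is free.
- good_tray: Fixed grey plastic tray, outside 100 (x) x 80 (y), rim 12 high, floor and walls 2.5 thick. Origin: centre of its underside. Holds spindle_tray.
- reject_tray: Fixed red plastic tray of the same size, which changes places with the grey one. Holds the reject. Leave alone.
- reject: Rejected spindle, same size and axes, with a red band 12 high around the stem's top end and a red tip; stands in the red tray. Leave alone.
- solvent: White plastic bottle with a blue cap, 76 in diameter, 194 high, right of the tin. Origin: centre of its underside. Leave alone.
- wipes_tub: Blue tub with a white lid, 98 in diameter, 89 high, right of the tin. Origin: centre of its underside. Leave alone.
- loupe: Black eye loupe, 36 in diameter, 30 high, beyond the tin. Origin: centre of its underside. Leave alone.
- tin_lid: The tin's lid, lying open side up at the far edge of the bench, 151 in diameter, 12 high. Origin: centre of its underside. Leave alone.

How it is judged (in metres and radians):
On the way:
1. the spindle from the V-block stands upright on the granite plate, let go and at rest (angle between spindle_v's own z axis and vertical below 0.05 rad and z of spindle_v in the frame of plate between 0.047 and 0.053 m and x of spindle_v in the frame of plate between -0.1 and 0.1 m and y of spindle_v in the frame of plate between -0.1 and 0.1 m and contact force between the fingers and spindle_v below 0.1 N and linear speed of spindle_v below 0.02 m/s), for 0.3 s.
At the end, for the whole second after the job is handed in: All seven good spindles stand at rest, stem up, in the level tin: flange on its floor (underside within 2 mm of the floor), stem within 3 degrees of the tin's axis and 53 mm of its centre; only one in the middle with six around it fits so (horizontal distance between each of spindle_a, spindle_b, spindle_c, spindle_d, spindle_astray, spindle_tray, spindle_v and tin below 0.053 m and z of spindle_a in the frame of tin between 0.001 and 0.005 m and angle between the z axis of each of spindle_a, spindle_b, spindle_c, spindle_d, spindle_astray, spindle_tray, spindle_v and the z axis of tin, either way round below 0.05 rad and angle between each of spindle_a, spindle_b, spindle_c, spindle_d, spindle_astray, spindle_tray, spindle_v's own z axis and vertical below 0.1 rad and linear speed of each of spindle_a, spindle_b, spindle_c, spindle_d, spindle_astray, spindle_tray, spindle_v below 0.02 m/s and z of spindle_b in the frame of tin between 0.001 and 0.005 m and z of spindle_c in the frame of tin between 0.001 and 0.005 m and z of spindle_d in the frame of tin between 0.001 and 0.005 m and z of spindle_astray in the frame of tin between 0.001 and 0.005 m and z of spindle_tray in the frame of tin between 0.001 and 0.005 m and z of spindle_v in the frame of tin between 0.001 and 0.005 m and angle between tin's own z axis and vertical below 0.05 rad and height (world z) of tin below 0.004 m); the robot touches nothing.
It fails at once if the red-banded reject is moved more than 20 mm (distance of reject from where it was at the start of the episode above 0.02 m).
It fails at once if the V-block is moved more than 20 mm (distance of vblock from where it was at the start of the episode above 0.02 m).
It fails at once if the bottle, tub, loupe or lid is moved more than 20 mm (distance of any of solvent, wipes_tub, loupe, tin_lid from where it was at the start of the episode above 0.02 m).
It fails at once if a good spindle is dropped (moves faster than 0.5 m/s with no finger on it) ((linear speed of spindle_a above 0.5 m/s and contact force between the fingers and spindle_a below 0.05 N) or (linear speed of spindle_b above 0.5 m/s and contact force between the fingers and spindle_b below 0.05 N) or (linear speed of spindle_c above 0.5 m/s and contact force between the fingers and spindle_c below 0.05 N) or (linear speed of spindle_d above 0.5 m/s and contact force between the fingers and spindle_d below 0.05 N) or (linear speed of spindle_astray above 0.5 m/s and contact force between the fingers and spindle_astray below 0.05 N) or (linear speed of spindle_tray above 0.5 m/s and contact force between the fingers and spindle_tray below 0.05 N) or (linear speed of spindle_v above 0.5 m/s and contact force between the fingers and spindle_v below 0.05 N)).
It also fails if it takes over 64 s, if anything falls off the work surface, if the arm or the gripper's body presses on something with over 40 N, if the wrist force passes 120 N, or if a joint passes its speed limit or range.

## Working session

There is one attempt and no reset: what is moved stays moved. The work goes in short steps, Python scripts to look and compute and a tool call to move; the robot and the scene stay as the last step left them, time stands still between calls to the robot, and variables do not carry over. Pictures are saved under pics/ and viewed, about 8 in all and at most 12, crops included, and the job is handed in when it is done.

Besides the shell and the picture viewer there is one more tool, called by a JSON object that holds its "api" and its "payload", one argument or row to a line. servo_tool: Moves the arm, as the interface text tells. Scaled input: -1 to 1 covers 20 cm each way for a shift and pi rad each way for a turn. Its arguments: {"type":"object","properties":{"slide":{"type":"array","items":{"type":"array","items":{"type":"number"}}},"rot":{"type":"array","items":{"type":"array","items":{"type":"number"}}},"claw":{"type":"array","items":{"type":"number"}}},"required":["slide","rot","claw"]}

```bash
ls; mkdir -p pics; cat > h.py <<'E'
import numpy as np, cv2
from plant import get_obs, capture, close_job, spot_in, silhouettes, mark_of, grip_depth
def K(c):
    f=c["frame"].shape[0]/2/np.tan(np.radians(c["vertical_fov"])/2); return f,c["cx"],c["cy"]
def cloud(c):
    f,cx,cy=K(c); d=c["depth"]; v,u=np.mgrid[:d.shape[0],:d.shape[1]]
    p=np.dstack([(u-cx)/f*d,(v-cy)/f*d,d]); w=p@np.array(c["rotation"]).T+np.array(c["position"]); w[d<=0]=np.nan; return w
def atz(c,uv,z):
    f,cx,cy=K(c); r=np.array(c["rotation"])@np.array([(uv[0]-cx)/f,(uv[1]-cy)/f,1]); p=np.array(c["position"]); return p+r*(z-p[2])/r[2]
def save(c,n): cv2.imwrite(f"pics/{n}.png",c["frame"][:,:,::-1])
E
python3 - <<'E'
from h import *
print(grip_depth, get_obs())
for n in ["top","side"]:
    c=capture(n); save(c,n+"0"); print(n,c["position"],np.round(c["rotation"],3).tolist(),c["vertical_fov"],c["cx"],c["cy"])
    np.savez(f"{n}0.npz",**{k:v for k,v in c.items()})
    for q in ["tin","spindle_tray","spindle_v","vblock","plate","good_tray","reject","reject_tray","solvent","wipes_tub","loupe","tin_lid"]:
        print(q,[(np.round(r["xy"]).tolist(),round(r["confidence"],2)) for r in mark_of(q,n)][:9])
E
```

```text
pics
18.8 {'time': 0.0, 'joint_positions': array([ 1.20000542e+00,  3.42746238e-01,  1.52503044e+00, -6.83665771e-08,
        1.27540782e+00, -1.45996282e-01]), 'dq': array([ 0.00101001,  0.00059819,  0.00015357,  0.00044964,  0.00089489,
       -0.0010001 ]), 'tau': array([ 1.53106179e-03, -4.31235874e+01, -2.44218135e+01,  7.17500551e-02,
        5.58100606e-02, -1.22924225e-04]), 'tool_pos': array([116.84954799, 511.40381243, 226.02808298]), 'tcp_rot': array([-3.14001774e+00, -2.31513141e-04,  2.91679786e+00]), 'contact_force': array([-0.40440778, -0.69448104,  0.43672452]), 'moment': array([-0.05672198,  0.00968633,  0.01337705]), 'grip_width': 91.71828383329901}
top [ 477.97742942  -89.41335531 1083.78734881] [-3.023, -0.012, -1.585] 51.25077274328382 253.8987026487848 190.05539074282072
tin []
spindle_tray [([215.0, 188.0], 0.76)]
spindle_v [([297.0, 199.0], 0.64), ([306.0, 224.0], 0.61), ([100.0, 179.0], 0.61), ([310.0, 213.0], 0.58), ([310.0, 211.0], 0.51), ([324.0, 223.0], 0.47)]
vblock [([117.0, 180.0], 0.69)]
plate [([130.0, 205.0], 0.81)]
good_tray [([214.0, 194.0], 0.93)
[... 269 characters left out ...]
 -755.26133275  773.72088681] [-2.293, 0.017, -0.615] 51.95630708544594 256.4058934773489 191.2869832135575
tin [([273.0, 259.0], 0.27)]
spindle_tray [([238.0, 190.0], 0.67)]
spindle_v [([257.0, 262.0], 0.78), ([276.0, 270.0], 0.66), ([195.0, 125.0], 0.65), ([276.0, 241.0], 0.62), ([274.0, 257.0], 0.54)]
vblock [([199.0, 136.0], 0.58), ([318.0, 218.0], 0.49)]
plate [([190.0, 160.0], 0.96), ([234.0, 193.0], 0.68)]
good_tray [([233.0, 194.0], 0.66)]
reject [([187.0, 205.0], 0.59)]
reject_tray [([191.0, 205.0], 0.75)]
solvent [([363.0, 322.0], 0.96), ([289.0, 171.0], 0.58)]
wipes_tub [([306.0, 350.0], 0.83), ([184.0, 204.0], 0.69)]
loupe [([319.0, 217.0], 0.63)]
tin_lid [([286.0, 174.0], 0.66)]
```

```bash
python3 - <<'E'
s=open('h.py').read()
s=s.replace('np.array(c["rotation"])','rpy(c["rotation"])').replace('def K(c)','from scipy.spatial.transform import Rotation\ndef rpy(r): return Rotation.from_euler("xyz",r).as_matrix()\ndef K(c)',1)
open('h.py','w').write(s)
E
python3 - <<'E'
from h import *
c=dict(np.load("top0.npz"))
cv2.imwrite("pics/top0c.png",cv2.resize(c["frame"][90:310,60:460,::-1],None,fx=2,fy=2,interpolation=cv2.INTER_CUBIC))
for n,uv,z in [("tray",(215,188),2.5),("good_tray",(214,194),0),("v",(100,179),82),("vb",(117,180),50),("plate",(130,205),0),("reject_tray",(208,239),0),("solvent",(404,191),0),("loupe",(298,145),0),("tub",(396,246),0),("lid",(222,127),0),("tinA",(310,212),3)]:
    print(n,np.round(atz(c,uv,z),1))
w=cloud(c)
np.save("top0w.npy",w)
# high stem tips: z
for (lo,hi,name) in [(55,85,"68..")]:
    m=((w[...,2]>62)&(w[...,2]<80)).astype(np.uint8)
    k,l,st,ce=cv2.connectedComponentsWithStats(m)
    for i in range(1,k):
        if st[i,4]>4: print(st[i].tolist(),np.round(ce[i],1).tolist(),np.round(np.nanmedian(w[l==i],0),1))
E
```

```text
tray [613.4   1.    2.5]
good_tray [597.3   4.    0. ]
v [629.9 283.4  82. ]
vb [631.6 251.3  50. ]
plate [570.3 231.    0. ]
reject_tray [476.   20.4   0. ]
solvent [ 598.8 -515.8    0. ]
loupe [ 730.7 -228.6    0. ]
tub [ 450.  -485.3    0. ]
lid [784.1 -18.7   0. ]
tinA [ 544.6 -255.6    3. ]
[373, 140, 31, 22, 88] [386.8, 152.6] [ 690.4 -448.2   71. ]
[114, 172, 2, 5, 9] [114.4, 174.2] [643.1 250.4  74.9]
[399, 176, 18, 28, 73] [403.9, 191.9] [ 586.2 -484.3   71.4]
[107, 182, 10, 8, 25] [113.6, 186.8] [609.5 249.   72.4]
[211, 186, 6, 5, 25] [213.6, 188.0] [605.   -2.   69.9]
[320, 191, 5, 6, 25] [322.0, 193.4] [ 588.2 -277.5   70.2]
[296, 195, 6, 5, 26] [298.5, 197.0] [ 579.1 -217.1   69.7]
[310, 206, 6, 6, 27] [312.9, 208.5] [ 548.6 -253.1   70.3]
[324, 218, 6, 5, 25] [327.0, 220.1] [ 519.5 -287.9   71.7]
[307, 224, 6, 6, 27] [309.9, 226.5] [ 504.9 -244.1   70. ]
[196, 245, 6, 6, 29] [198.4, 247.3] [456.5  37.8  70.1]
[386, 245, 2, 7, 8] [386.1, 248.4] [ 445.8 -436.    64.5]
```

View pics/top0c.png

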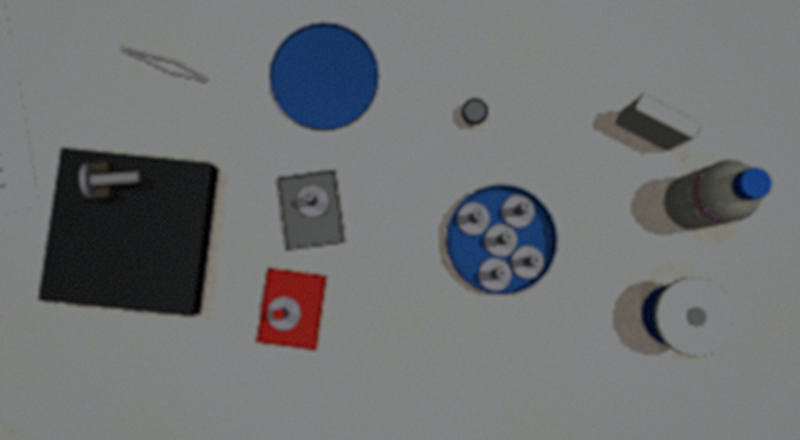

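```bash
python3 - <<'E'
from h import *
w=np.load("top0w.npy"); c=dict(np.load("top0.npz"))
x,y,z=w[...,0],w[...,1],w[...,2]
m=(abs(x-632)<12)&(y>195)&(y<262)&(z>84)&(z<95)
p=w[m]; print(len(p),p[:,1].min(),p[:,1].max(),np.percentile(p[:,2],[50,95]))
k=np.polyfit(p[:,1],p[:,0],1); print("stem x at y=220,200:",np.polyval(k,[230,220,210,200]),"slope",k[0])
f=(abs(x-632)<30)&(y>255)&(y<300)&(z>90); q=w[f]; print("flange",len(q),q.min(0),q.max(0),np.median(q,0))
print("plate top z",np.nanmedian(z[(abs(x-540)<30)&(abs(y-230)<40)]))
# tin: blue mask rim
hsv=cv2.cvtColor(c["frame"],cv2.COLOR_RGB2HSV)
b=((hsv[...,0]>100)&(hsv[...,0]<125)&(hsv[...,1]>120)); b[:, :270]=0; b[:,345:]=0; b[:170]=0;b[250:]=0
rim=b&(z>22)&(z<34); print("rim px",rim.sum())
P=w[rim][:,:2]
from scipy.optimize import least_squares
r=least_squares(lambda a:np.hypot(P[:,0]-a[0],P[:,1]-a[1])-a[2],[545,-255,72],loss="soft_l1"); print("tin",r.x)
E
```

```text
110 211.08970073477508 261.9909457371615 [86.96137241 90.53336054]
stem x at y=220,200: [629.08945598 629.29832847 629.50720096 629.71607345] slope -0.020887249207903504
flange 71 [605.84851101 255.40899888  90.05202695] [646.36307346 280.26190322 106.77359487] [626.37789551 272.86054645  98.64620027]
plate top z 49.624924578396985
rim px 65
tin [ 549.77037167 -252.52041394   70.93678125]
```

```bash
cat >> h.py <<'E'
def Rt(zax,yax):
    z=np.array(zax,float);z/=np.linalg.norm(z);y=np.array(yax,float);y-=z*(y@z);y/=np.linalg.norm(y);return np.column_stack([np.cross(y,z),y,z])
def Rdown(yaw): return Rotation.from_euler("xyz",[np.pi,0,yaw]).as_matrix()
def go(p,R,frac=1):
    "slide/rot numbers to reach pose from the measured one"
    o=get_obs(); R0=rpy(o["tcp_rot"]); d=R0.T@(np.array(p)-o["tool_pos"]); r=Rotation.from_matrix(R0.T@R).as_rotvec()
    print("t",round(o["time"],2),"at",np.round(o["tool_pos"],1),np.round(o["tcp_rot"],3),"F",np.round(o["contact_force"],1),"w",round(o["grip_width"],1))
    print("slide",np.round(d/200*frac,4).tolist(),"rot",np.round(r/np.pi*frac,4).tolist(),"mm",np.round(np.linalg.norm(d)),"deg",np.round(np.degrees(np.linalg.norm(r))),"rows",np.ceil(max(np.linalg.norm(d)/62.5,np.degrees(np.linalg.norm(r))/10.7)))
def RV(t): t=np.radians(t); return Rt([0,np.sin(t),-np.cos(t)],[1,0,0])
E
python3 - <<'E'
from h import *
R=RV(35);a=R[:,2];g=np.array([629.2,225,82])
go(g-70*a,R); go(g-70*a,R,.5)
E
```

```text
t 1.3 at [117.  511.8 226.7] [3.142 0.    2.917] F [ 0.1  0.1 -0. ] w 91.8
slide [-2.861, -1.0229, 0.4369] rot [-0.1306, 0.1638, 0.4142] mm 614.0 deg 84.0 rows 10.0
t 1.3 at [117.  511.8 226.7] [3.142 0.    2.917] F [ 0.1  0.1 -0. ] w 91.8
slide [-1.4305, -0.5115, 0.2184] rot [-0.0653, 0.0819, 0.2071] mm 614.0 deg 84.0 rows 10.0
```

{"api": "servo_tool", "payload": {
  "slide": [
    [-0.32,-0.11,0],
    [-0.65,-0.22,0],
    [-0.97,-0.34,0]
  ],
  "rot": [
    [0,0,0.055],
    [0,0,0.11],
    [0,0,0.16]
  ],
  "claw": [60,60,60]
}}

```text
time: 1.68
tool_pos: [277.2, 411.2, 226.9]
tcp_rot: [3.141, -0.0, 2.41]
contact_force: [0.7, 0.6, -0.0]
grip_width: 66.6
```

```bash
python3 - <<'E'
from h import *
R=RV(35);a=R[:,2];g=np.array([629.2,225,82])
go(g-70*a,R); go(g-70*a,R,.5)
E
```

```text
t 1.68 at [277.2 411.2 226.9] [ 3.141 -0.     2.41 ] F [ 0.7  0.6 -0. ] w 66.6
slide [-2.0657, 0.3339, 0.4378] rot [-0.0813, 0.1827, 0.2585] mm 428.0 deg 59.0 rows 7.0
t 1.68 at [277.2 411.2 226.9] [ 3.141 -0.     2.41 ] F [ 0.7  0.6 -0. ] w 66.6
slide [-1.0329, 0.167, 0.2189] rot [-0.0406, 0.0913, 0.1293] mm 428.0 deg 59.0 rows 7.0
```

{"api": "servo_tool", "payload": {
  "slide": [
    [-0.3,0.05,0.05],
    [-0.6,0.1,0.1],
    [-0.9,0.15,0.15],
    [-1,0.16,0.2],
    [-1,0.16,0.2]
  ],
  "rot": [
    [-0.01,0.025,0.04],
    [-0.02,0.05,0.08],
    [-0.04,0.08,0.11],
    [-0.04,0.1,0.14],
    [-0.05,0.12,0.17]
  ],
  "claw": [60,60,60,60,60]
}}

```text
time: 2.3
tool_pos: [448.3, 301.4, 185.8]
tcp_rot: [3.09, -0.402, 1.876]
contact_force: [-0.2, 0.7, 0.0]
grip_width: 59.9
```

```bash
python3 - <<'E'
from h import *
R=RV(35);a=R[:,2];g=np.array([629.2,225,82])
go(g-70*a,R)
E
```

```text
t 2.3 at [448.3 301.4 185.8] [ 3.09  -0.402  1.876] F [-0.2  0.7  0. ] w 59.9
slide [-0.8528, 0.6919, -0.075] rot [-0.0311, 0.0637, 0.0868] mm 220.0 deg 20.0 rows 4.0
```

{"api": "servo_tool", "payload": {
  "slide": [
    [-0.25,0.18,-0.03],
    [-0.5,0.4,-0.06],
    [-0.75,0.62,-0.075],
    [-0.853,0.692,-0.075],
    [-0.853,0.692,-0.075]
  ],
  "rot": [
    [-0.01,0.02,0.02],
    [-0.02,0.04,0.05],
    [-0.031,0.064,0.087],
    [-0.031,0.064,0.087],
    [-0.031,0.064,0.087]
  ],
  "claw": [50,50,50,50,50]
}}

```text
time: 2.92
tool_pos: [629.5, 185.5, 139.1]
tcp_rot: [-3.141, -0.61, 1.574]
contact_force: [-1.0, 0.4, -0.3]
grip_width: 50.0
```

```bash
python3 - <<'E'
from h import *
R=RV(35);a=R[:,2];g=np.array([629.2,225,82])
c=capture("wrist"); save(c,"w1"); np.savez("w1.npz",**c); print(c["position"],c["rotation"])
w=cloud(c); x,y,z=np.moveaxis(w,2,0)
m=(abs(x-629)<14)&(y>190)&(y<262)&(z>80)&(z<95); p=w[m]
print(len(p)); 
if len(p)>20:
    print(p[:,1].min(),p[:,1].max(),np.percentile(p[:,2],[50,97])); k=np.polyfit(p[:,1],p[:,0],1); print(np.polyval(k,[245,225,210]))
    print(np.array([[b,np.median(p[abs(p[:,1]-b)<2],0)[0],np.percentile(p[abs(p[:,1]-b)<2][:,2],95)] for b in range(212,260,5) if (abs(p[:,1]-b)<2).any()]).round(1))
f=(abs(x-629)<30)&(y>255)&(y<300)&(z>92); q=w[f]; print("fl",len(q), np.percentile(q,[2,50,98],axis=0).round(1) if len(q) else 0)
go(g+17*a,R)
E
```

```text
[630.20950955 159.43784512 312.79489839] [-2.82103894e+00 -2.81415140e-04  3.96036928e-03]
1576
210.71088799070014 261.9304671662351 [86.92747351 89.32657488]
[629.63136637 631.24297267 632.4516774 ]
[[212.  632.3  89. ]
 [217.  631.6  89.3]
 [222.  631.6  89.2]
 [227.  630.9  88.9]
 [232.  630.9  89.2]
 [237.  630.9  89. ]
 [242.  630.1  89.2]
 [247.  628.7  89.2]
 [252.  628.6  88.9]
 [257.  628.6  89. ]]
fl 692 [[610.9 269.8  92.3]
 [627.9 272.3  99.6]
 [645.7 278.4 103.9]]
t 2.98 at [628.4 186.9 139.9] [-3.141 -0.611  1.576] F [-0.2  0.9 -0.3] w 49.6
slide [-0.0101, 0.0054, 0.4315] rot [-0.001, 0.0001, 0.0013] mm 86.0 deg 0.0 rows 2.0
```

View pics/w1.png

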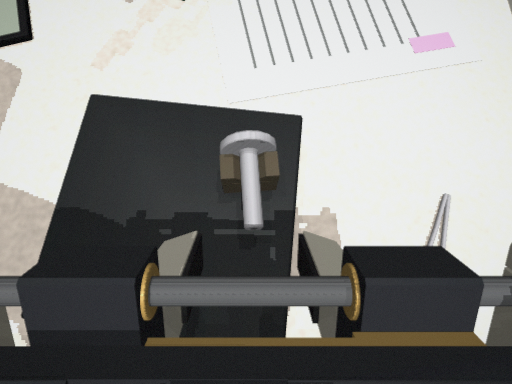

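```bash
python3 - <<'E'
from h import *
Rz=Rotation.from_euler("z",4.4,degrees=True).as_matrix()
R=Rz@RV(35);a=R[:,2];g=np.array([631.1,225,82])
go(g+17*a,R)
E
```

```text
t 2.98 at [628.4 186.9 139.9] [-3.141 -0.611  1.576] F [-0.2  0.9 -0.3] w 49.6
slide [-0.0102, 0.0112, 0.4314] rot [0.0131, 0.0001, -0.0187] mm 86.0 deg 4.0 rows 2.0
```

{"api": "servo_tool", "payload": {
  "slide": [
    [-0.01,0.011,0.2],
    [-0.01,0.011,0.4],
    [-0.01,0.011,0.431],
    [-0.01,0.011,0.431]
  ],
  "rot": [
    [0.013,0,-0.019],
    [0.013,0,-0.019],
    [0.013,0,-0.019],
    [0.013,0,-0.019]
  ],
  "claw": [40,40,30,30]
}}

```text
time: 3.48
tool_pos: [629.9, 236.0, 70.1]
tcp_rot: [3.138, -0.61, 1.653]
contact_force: [-0.2, -0.1, 0.3]
grip_width: 30.7
```

{"api": "servo_tool", "payload": {
  "slide": [
    [0,0,0],
    [0,0,0],
    [0,0,0],
    [0,0,0]
  ],
  "rot": [
    [0,0,0],
    [0,0,0],
    [0,0,0],
    [0,0,0]
  ],
  "claw": [8,8,8,8]
}}

```text
time: 3.98
tool_pos: [630.7, 234.8, 69.9]
tcp_rot: [3.138, -0.61, 1.651]
contact_force: [-1.2, -3.7, 5.7]
grip_width: 12.9
```

```bash
python3 - <<'E'
from h import *
Rz=Rotation.from_euler("z",4.4,degrees=True).as_matrix()
R=Rz@RV(35);a=R[:,2]
o=get_obs(); print(o["tool_pos"],o["tcp_rot"],o["contact_force"])
go(o["tool_pos"]+[0,0,60],R)
E
```

```text
[630.72790474 234.8012759   69.87129874] [ 3.13758552 -0.61026705  1.65095089] [-1.22549853 -3.65814579  5.6769622 ]
t 3.98 at [630.7 234.8  69.9] [ 3.138 -0.61   1.651] F [-1.2 -3.7  5.7] w 12.9
slide [0.1719, 0.001, -0.2458] rot [0.0007, 0.0002, 0.0009] mm 60.0 deg 0.0 rows 1.0
```

{"api": "servo_tool", "payload": {
  "slide": [
    [0.03,0,-0.04],
    [0.15,0,-0.2],
    [0.285,0,-0.41],
    [0.285,0,-0.41]
  ],
  "rot": [
    [0,0,0],
    [0,0,0],
    [0,0,0],
    [0,0,0]
  ],
  "claw": [8,8,8,8]
}}

```text
time: 4.47
tool_pos: [631.9, 235.3, 173.5]
tcp_rot: [3.129, -0.61, 1.657]
contact_force: [0.0, -0.1, -2.1]
grip_width: 13.1
```

```bash
python3 - <<'E'
from h import *
Rz=Rotation.from_euler("z",4.4,degrees=True).as_matrix()
R=Rz@RV(-55);a=R[:,2]; print(a)
go(np.array([520,205,150])+14.8*a,R)
E
```

```text
[ 0.06284455 -0.8167378  -0.57357644]
t 4.47 at [631.9 235.3 173.5] [ 3.129 -0.61   1.657] F [ 0.  -0.1 -2.1] w 13.1
slide [-0.2259, -0.5716, 0.0304] rot [0.0037, -0.4996, -0.0] mm 123.0 deg 90.0 rows 9.0
```

{"api": "servo_tool", "payload": {
  "slide": [
    [0,-0.2,0],
    [0,-0.4,0],
    [-0.05,-0.55,0],
    [-0.1,-0.57,0],
    [-0.12,-0.57,0.02]
  ],
  "rot": [
    [0,-0.05,0],
    [0,-0.1,0],
    [0,-0.15,0],
    [0,-0.2,0],
    [0,-0.25,0]
  ],
  "claw": [8,8,8,8,8]
}}

```text
time: 5.1
tool_pos: [517.0, 208.3, 151.5]
tcp_rot: [3.14, 0.18, 1.649]
contact_force: [-0.4, -0.3, -3.3]
grip_width: 13.1
```

```bash
python3 - <<'E'
from h import *
Rz=Rotation.from_euler("z",4.4,degrees=True).as_matrix()
R=Rz@RV(-55);a=R[:,2]
go(np.array([520,205,115])+14.8*a,R); print(get_obs()["joint_positions"].round(2))
E
```

```text
t 5.1 at [517.  208.3 151.5] [3.14  0.18  1.649] F [-0.4 -0.3 -3.3] w 13.1
slide [-0.0368, 0.0131, 0.2352] rot [0.0008, -0.2481, 0.0001] mm 48.0 deg 45.0 rows 5.0
[ 0.35  0.51  1.49 -0.19  1.19  0.34]
```

{"api": "servo_tool", "payload": {
  "slide": [
    [0,0,0.02],
    [0,0,0.08],
    [-0.02,0.013,0.14],
    [-0.03,0.013,0.2],
    [-0.037,0.013,0.235]
  ],
  "rot": [
    [0,-0.05,0],
    [0,-0.1,0],
    [0,-0.15,0],
    [0,-0.2,0],
    [0,-0.248,0]
  ],
  "claw": [8,8,8,8,8]
}}

```text
time: 5.72
tool_pos: [521.0, 193.9, 105.1]
tcp_rot: [3.141, 0.959, 1.65]
contact_force: [0.3, -0.0, -1.8]
grip_width: 13.1
```

{"api": "servo_tool", "payload": {
  "slide": [
    [0,0,0]
  ],
  "rot": [
    [0,0,0]
  ],
  "claw": [8]
}}

```text
time: 5.85
tool_pos: [519.7, 194.2, 102.2]
tcp_rot: [-3.131, 0.956, 1.66]
contact_force: [-0.1, -0.5, -1.4]
grip_width: 13.0
```

```bash
python3 - <<'E'
from h import *
Rz=Rotation.from_euler("z",4.4,degrees=True).as_matrix()
R=Rz@RV(-55);a=R[:,2]
go(np.array([520,205,104])+14.8*a,R)
c=capture("side"); save(c,"s1"); w=cloud(c); x,y,z=np.moveaxis(w,2,0)
cv2.imwrite("pics/s1c.png",cv2.resize(c["frame"][40:240,100:300,::-1],None,fx=3,fy=3,interpolation=cv2.INTER_CUBIC))
E
```

```text
t 5.85 at [519.7 194.2 102.2] [-3.131  0.956  1.66 ] F [-0.1 -0.5 -1.4] w 13.0
slide [0.0235, 0.0057, 0.025] rot [-0.0001, -0.0011, 0.0023] mm 7.0 deg 0.0 rows 1.0
```

View pics/s1c.png

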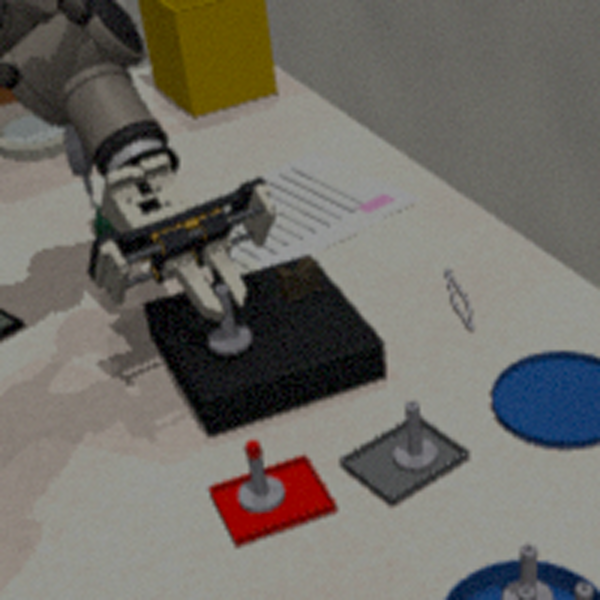

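{"api": "servo_tool", "payload": {
  "slide": [
    [0.016,0,0.011],
    [0.024,0,0.017],
    [0.029,0,0.02],
    [0.029,0,0.02]
  ],
  "rot": [
    [0,0,0],
    [0,0,0],
    [0,0,0],
    [0,0,0]
  ],
  "claw": [8,8,8,8]
}}

```text
time: 6.4
tool_pos: [521.8, 193.5, 100.0]
tcp_rot: [3.137, 0.953, 1.645]
contact_force: [-0.1, 1.2, -1.9]
grip_width: 13.3
```

{"api": "servo_tool", "payload": {
  "slide": [
    [0.008,0,0.0057],
    [0.014,0,0.01],
    [0.014,0,0.01]
  ],
  "rot": [
    [0,0,0],
    [0,0,0],
    [0,0,0]
  ],
  "claw": [8,8,8]
}}

```text
time: 6.78
tool_pos: [521.6, 193.6, 95.9]
tcp_rot: [3.139, 0.954, 1.647]
contact_force: [-0.5, 0.4, -1.4]
grip_width: 13.2
```

{"api": "servo_tool", "payload": {
  "slide": [
    [0.005,0,0.0035],
    [0.005,0,0.0035]
  ],
  "rot": [
    [0,0,0],
    [0,0,0]
  ],
  "claw": [8,8]
}}

```text
time: 7.02
tool_pos: [521.6, 193.7, 94.8]
tcp_rot: [3.138, 0.954, 1.647]
contact_force: [0.5, 0.3, -2.0]
grip_width: 13.3
```

{"api": "servo_tool", "payload": {
  "slide": [
    [0.005,0,0.0035],
    [0.005,0,0.0035]
  ],
  "rot": [
    [0,0,0],
    [0,0,0]
  ],
  "claw": [8,8]
}}

```text
time: 7.28
tool_pos: [521.7, 193.6, 93.6]
tcp_rot: [3.138, 0.954, 1.647]
contact_force: [-1.1, -0.4, -2.0]
grip_width: 13.1
```

{"api": "servo_tool", "payload": {
  "slide": [
    [0.005,0,0.0035],
    [0.005,0,0.0035]
  ],
  "rot": [
    [0,0,0],
    [0,0,0]
  ],
  "claw": [8,8]
}}

```text
time: 7.52
tool_pos: [521.8, 193.8, 93.3]
tcp_rot: [3.137, 0.955, 1.645]
contact_force: [-1.5, 1.4, 5.1]
grip_width: 13.3
```

{"api": "servo_tool", "payload": {
  "slide": [
    [0,0,0],
    [0,0,0],
    [0,0,0],
    [0,0,0]
  ],
  "rot": [
    [0,0,0],
    [0,0,0],
    [0,0,0],
    [0,0,0]
  ],
  "claw": [20,32,32,32]
}}

```text
time: 8.02
tool_pos: [521.7, 193.6, 92.3]
tcp_rot: [3.139, 0.954, 1.647]
contact_force: [1.4, 0.0, -0.4]
grip_width: 31.9
```

{"api": "servo_tool", "payload": {
  "slide": [
    [0,0,-0.2],
    [0,0,-0.4],
    [-0.15,0,-0.5],
    [-0.3,0,-0.5]
  ],
  "rot": [
    [0,0,0],
    [0,0,0],
    [0,0.05,0],
    [0,0.1,0]
  ],
  "claw": [32,32,32,32]
}}

```text
time: 8.52
tool_pos: [518.1, 242.3, 199.5]
tcp_rot: [3.138, 0.635, 1.651]
contact_force: [1.0, -1.1, 2.0]
grip_width: 31.8
```

```bash
python3 - <<'E'
from h import *
c=capture("side"); save(c,"s2"); cv2.imwrite("pics/s2c.png",cv2.resize(c["frame"][40:240,100:300,::-1],None,fx=3,fy=3,interpolation=cv2.INTER_CUBIC))
w=cloud(c); x,y,z=np.moveaxis(w,2,0)
m=(abs(x-522)<25)&(abs(y-205)<25)&(z>64)&(z<125); print("stem",m.sum(),np.percentile(w[m],[2,50,98],axis=0).round(1))
for b in (75,90,105): 
    k=m&(abs(z-b)<6); print(b,np.median(w[k],0).round(1) if k.any() else 0)
go([521,206,185],Rdown(np.pi/2))
E
```

```text
stem 78 [[513.8 194.2  65.7]
 [518.7 199.3  93.3]
 [528.  206.8 117.4]]
75 [518.1 198.8  75.5]
90 [518.1 199.2  90. ]
105 [519.  200.1 104.9]
t 8.57 at [520.5 238.8 206.7] [3.125 0.627 1.638] F [ 5.4 -0.   5.3] w 32.3
slide [-0.069, -0.0114, 0.1836] rot [0.0117, 0.1994, 0.0224] mm 39.0 deg 36.0 rows 4.0
```

View pics/s2c.png

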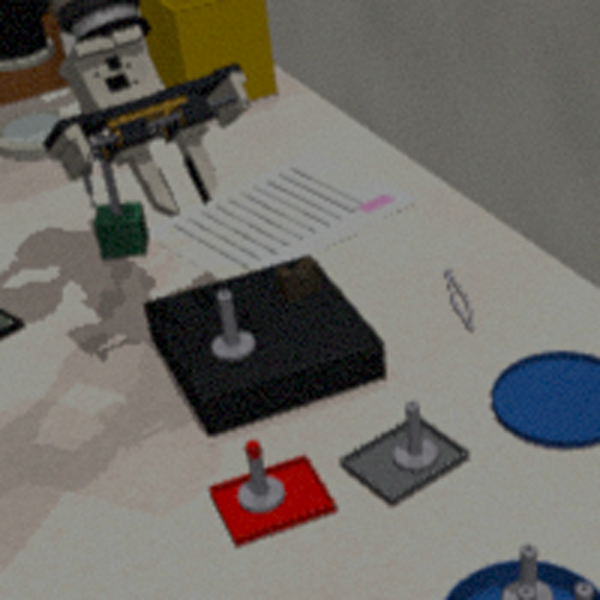

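{"api": "servo_tool", "payload": {
  "slide": [
    [0,0,0],
    [-0.02,-0.005,0.05],
    [-0.05,-0.011,0.12],
    [-0.069,-0.011,0.184],
    [-0.069,-0.011,0.184]
  ],
  "rot": [
    [0.003,0.05,0.005],
    [0.006,0.1,0.01],
    [0.01,0.15,0.017],
    [0.0117,0.2,0.022],
    [0.0117,0.2,0.022]
  ],
  "claw": [40,40,40,40,40]
}}

```text
time: 9.2
tool_pos: [518.3, 204.2, 178.0]
tcp_rot: [-3.13, 0.012, 1.568]
contact_force: [0.0, 0.6, 1.2]
grip_width: 39.7
```

```bash
python3 - <<'E'
from h import *
go([521,206,86],Rdown(np.pi/2))
c=capture("wrist"); w=cloud(c); x,y,z=np.moveaxis(w,2,0); print(c["position"])
m=(abs(x-521)<20)&(abs(y-206)<20)&(z>112)&(z<123); print(m.sum(),np.percentile(w[m],[2,50,98],axis=0).round(1) if m.any() else 0, w[m].mean(0) if m.any() else 0)
E
```

```text
t 9.2 at [518.3 204.2 178. ] [-3.13   0.012  1.568] F [0.  0.6 1.2] w 39.7
slide [0.0144, 0.0186, 0.4595] rot [-0.0036, 0.0039, -0.0009] mm 92.0 deg 1.0 rows 2.0
[520.90796468 284.60867857 334.65647773]
325 [[515.  200.7 112.9]
 [521.3 208.  117.3]
 [527.6 213.6 118.8]] [521.28256665 207.73247486 117.03439758]
```

{"api": "servo_tool", "payload": {
  "slide": [
    [0.017,0.016,0.2],
    [0.017,0.016,0.4],
    [0.017,0.016,0.46],
    [0.017,0.016,0.46]
  ],
  "rot": [
    [-0.0036,0.0039,-0.001],
    [-0.0036,0.0039,-0.001],
    [-0.0036,0.0039,-0.001],
    [-0.0036,0.0039,-0.001]
  ],
  "claw": [36,36,30,30]
}}

```text
time: 9.75
tool_pos: [520.3, 210.5, 85.8]
tcp_rot: [-3.141, 0.0, 1.578]
contact_force: [0.0, 1.0, 0.5]
grip_width: 29.9
```

{"api": "servo_tool", "payload": {
  "slide": [
    [0,0,0],
    [0,0,0],
    [0,0,0],
    [0,0,-0.1],
    [0,0,-0.35]
  ],
  "rot": [
    [0,0,0],
    [0,0,0],
    [0,0,0],
    [0,0,0],
    [0,0,0]
  ],
  "claw": [8,8,8,8,8]
}}

```text
time: 10.38
tool_pos: [518.7, 209.0, 154.5]
tcp_rot: [-3.136, 0.001, 1.576]
contact_force: [0.7, 0.7, -1.7]
grip_width: 13.4
```

```bash
python3 - <<'E'
from h import *
go([534,-209,140],Rdown(np.radians(109)))
E
```

```text
t 10.38 at [518.7 209.  154.5] [-3.136e+00  1.000e-03  1.576e+00] F [ 0.7  0.7 -1.7] w 13.4
slide [-2.0902, 0.0656, 0.0745] rot [-0.0017, 0.0001, -0.1038] mm 419.0 deg 19.0 rows 7.0
```

{"api": "servo_tool", "payload": {
  "slide": [
    [-0.25,0,0],
    [-0.55,0,0],
    [-0.85,0.02,0],
    [-1,0.03,0],
    [-1,0.03,0]
  ],
  "rot": [
    [0,0,0],
    [0,0,-0.03],
    [0,0,-0.06],
    [0,0,-0.1],
    [0,0,-0.104]
  ],
  "claw": [8,8,8,8,8]
}}

```text
time: 11.0
tool_pos: [527.5, 7.3, 155.9]
tcp_rot: [3.141, 0.0, 1.9]
contact_force: [0.2, 0.2, -0.5]
grip_width: 13.6
```

```bash
python3 - <<'E'
from h import *
go([534,-209,130],Rdown(np.radians(109)))
E
```

```text
t 11.0 at [527.5   7.3 155.9] [3.141 0.    1.9  ] F [ 0.2  0.2 -0.5] w 13.6
slide [-1.034, -0.3194, 0.1292] rot [0.0002, 0.0, -0.0007] mm 218.0 deg 0.0 rows 4.0
```

{"api": "servo_tool", "payload": {
  "slide": [
    [-0.25,-0.08,0],
    [-0.5,-0.16,0],
    [-0.75,-0.24,0],
    [-1,-0.319,0.05],
    [-1,-0.319,0.05]
  ],
  "rot": [
    [0,0,0],
    [0,0,0],
    [0,0,0],
    [0,0,0],
    [0,0,0]
  ],
  "claw": [8,8,8,8,8]
}}

```text
time: 11.62
tool_pos: [532.1, -202.5, 144.7]
tcp_rot: [-3.141, -0.001, 1.898]
contact_force: [0.7, 1.4, -2.0]
grip_width: 13.2
```

```bash
python3 - <<'E'
from h import *
go([534,-209,100],Rdown(np.radians(109)))
c=capture("wrist"); save(c,"w2"); np.savez("w2.npz",**c); print(c["position"],c["rotation"])
w=cloud(c); z=w[...,2]
m=((z>63)&(z<78)&(abs(w[...,0]-548)<80)&(abs(w[...,1]+253)<80)).astype(np.uint8)
k,l,st,ce=cv2.connectedComponentsWithStats(m)
for i in range(1,k):
    if st[i,4]>20: print(st[i].tolist(),np.round((np.nanpercentile(w[l==i],2,axis=0)+np.nanpercentile(w[l==i],98,axis=0))/2,1),np.nanmean(w[l==i],0).round(1))
E
```

```text
t 11.62 at [ 532.1 -202.5  144.7] [-3.141e+00 -1.000e-03  1.898e+00] F [ 0.7  1.4 -2. ] w 13.2
slide [-0.0339, -0.0015, 0.2236] rot [-0.0, -0.0002, -0.0013] mm 45.0 deg 0.0 rows 1.0
[ 507.70000765 -128.26845107  302.45387651] [ 2.85246793e+00 -8.14100130e-04  3.28427610e-01]
[190, 233, 18, 13, 150] [ 504.3 -241.8   67.7] [ 503.8 -240.7   68.9]
[293, 232, 18, 14, 183] [ 580.1 -214.7   67.6] [ 579.8 -214.2   69. ]
```

View pics/w2.png

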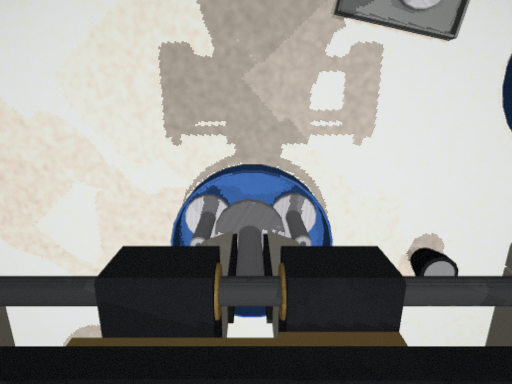

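```bash
cat >> h.py <<'E'
from scipy.optimize import least_squares
def disc(P,r=22):
    "centre of the smallest-fit disc of radius r: convex hull outline fit"
    h=cv2.convexHull(P[:,:2].astype(np.float32))[:,0]
    return least_squares(lambda a:np.hypot(h[:,0]-a[0],h[:,1]-a[1])-r,h.mean(0),loss="soft_l1",f_scale=.5).x, h
def held(c,zt,p,tol=5):
    w=cloud(c); m=(abs(w[...,2]-zt)<tol)&(np.hypot(w[...,0]-p[0],w[...,1]-p[1])<32); m=cv2.morphologyEx(m.astype(np.uint8),cv2.MORPH_OPEN,np.ones((3,3)))>0
    q=w[m]; print("n",len(q),"z",np.median(q[:,2]).round(1),"ext",np.percentile(q,[1,99],axis=0).round(1).tolist()); return q
E
python3 - <<'E'
from h import *
c=dict(np.load("w2.npz"))
q=held(c,116.7,(532,-202)); 
if len(q): print("held",disc(q)[0].round(1))
for p in ((504,-241),(580,-214)):
    q=held(c,11,p,4); print(disc(q)[0].round(1))
E
```

```text
n 1770 z 115.1 ext [[512.9, -209.7, 112.7], [552.0, -184.2, 120.5]]
held [ 534.  -205.6]
n 852 z 10.4 ext [[484.7, -261.0, 7.9], [516.5, -223.0, 13.5]]
[ 505.7 -244.3]
n 948 z 10.5 ext [[560.9, -237.2, 8.0], [601.3, -196.4, 12.5]]
[ 580.9 -217.8]
```

{"api": "servo_tool", "payload": {
  "slide": [
    [-0.019,0.003,0.15],
    [-0.019,0.003,0.3],
    [-0.019,0.003,0.41],
    [-0.019,0.003,0.41]
  ],
  "rot": [
    [0,0,0],
    [0,0,0],
    [0,0,0],
    [0,0,0]
  ],
  "claw": [8,8,8,8]
}}

```text
time: 12.18
tool_pos: [534.7, -201.6, 63.4]
tcp_rot: [3.141, -0.001, 1.904]
contact_force: [-0.9, 0.7, -2.3]
grip_width: 12.9
```

```bash
python3 - <<'E'
from h import *
go([533.9,-205.9,62],Rdown(np.radians(109)))
c=capture("wrist"); save(c,"w3"); np.savez("w3.npz",**c)
o=get_obs()["tool_pos"]
q=held(c,o[2]-28,(535,-207),4); print("held",disc(q)[0].round(1))
for p in ((505,-243),(581,-217)):
    q=held(c,11,p,4); print(disc(q)[0].round(1))
w=cloud(c); hsv=cv2.cvtColor(c["frame"],cv2.COLOR_RGB2HSV)
rim=(hsv[...,0]>100)&(hsv[...,0]<125)&(hsv[...,1]>120)&(abs(w[...,2]-30)<2.5)&(np.hypot(w[...,0]-549,w[...,1]+253)<80)
P=w[rim]; print("rim",len(P)); r=least_squares(lambda a:np.hypot(P[:,0]-a[0],P[:,1]-a[1])-72.2,[549,-253],loss="soft_l1"); print(r.x.round(1))
E
```

```text
t 12.18 at [ 534.7 -201.6   63.4] [ 3.141e+00 -1.000e-03  1.904e+00] F [-0.9  0.7 -2.3] w 12.9
slide [-0.019, -0.0108, 0.0067] rot [0.0002, -0.0003, 0.0006] mm 5.0 deg 0.0 rows 1.0
n 1833 z 36.7 ext [[515.1, -208.1, 32.5], [554.6, -181.7, 38.7]]
held [ 536.1 -203.4]
n 639 z 10.3 ext [[485.2, -240.3, 7.4], [513.0, -222.8, 11.8]]
[ 505.8 -244.7]
n 602 z 10.4 ext [[564.0, -208.7, 7.3], [594.1, -196.2, 11.9]]
[ 580.6 -218.1]
rim 764
[ 551.7 -253.1]
```

{"api": "servo_tool", "payload": {
  "slide": [
    [0,0,0],
    [0,0,0]
  ],
  "rot": [
    [0,0,0],
    [0,0,0]
  ],
  "claw": [8,8]
}}

```text
time: 12.48
tool_pos: [534.6, -202.9, 64.1]
tcp_rot: [3.14, -0.0, 1.904]
contact_force: [-0.4, -0.0, -1.7]
grip_width: 13.3
```

```bash
python3 - <<'E'
from h import *
for i in range(2):
    go([533.9,-205.9,62],Rdown(np.radians(109)))
    c=capture("wrist"); np.savez("w3.npz",**c)
    o=get_obs()["tool_pos"]
    q=held(c,o[2]-28,(535,-207),4); print("held",disc(q)[0].round(1))
E
```

```text
t 12.47 at [ 534.6 -202.9   64.1] [ 3.14  -0.     1.904] F [-0.4 -0.  -1.7] w 13.3
slide [-0.0129, -0.008, 0.0104] rot [0.0004, -0.0001, 0.0004] mm 4.0 deg 0.0 rows 1.0
n 1831 z 37.5 ext [[515.0, -209.6, 32.7], [554.3, -183.2, 39.3]]
held [ 536.  -204.8]
t 12.53 at [ 534.5 -203.1   64. ] [ 3.14  -0.     1.904] F [-0.1 -1.3 -1.4] w 13.3
slide [-0.012, -0.0073, 0.01] rot [0.0004, -0.0001, 0.0004] mm 3.0 deg 0.0 rows 1.0
n 1855 z 37.4 ext [[515.0, -209.6, 32.7], [554.4, -183.4, 39.3]]
held [ 535.8 -204.9]
```

{"api": "servo_tool", "payload": {
  "slide": [
    [-0.022,-0.004,0],
    [-0.022,-0.004,0],
    [-0.022,-0.004,0.04],
    [-0.022,-0.004,0.085],
    [-0.022,-0.004,0.085]
  ],
  "rot": [
    [0,0,0],
    [0,0,0],
    [0,0,0],
    [0,0,0],
    [0,0,0]
  ],
  "claw": [8,8,8,8,8]
}}

```text
time: 13.2
tool_pos: [534.3, -207.6, 45.4]
tcp_rot: [-3.141, -0.002, 1.903]
contact_force: [0.8, 0.3, -1.8]
grip_width: 13.1
```

```bash
python3 - <<'E'
from h import *
go([535,-207.5,39],Rdown(np.radians(109)))
c=capture("wrist"); o=get_obs()["tool_pos"]
q=held(c,o[2]-28,(535,-209),4); print("held",disc(q)[0].round(1))
E
```

```text
t 13.2 at [ 534.3 -207.6   45.4] [-3.141e+00 -2.000e-03  1.903e+00] F [ 0.8  0.3 -1.8] w 13.1
slide [-0.0009, 0.0035, 0.032] rot [-0.0002, -0.0007, 0.0002] mm 6.0 deg 0.0 rows 1.0
n 2025 z 18.9 ext [[508.9, -213.8, 14.4], [553.9, -181.0, 21.4]]
held [ 533.9 -203.1]
```

{"api": "servo_tool", "payload": {
  "slide": [
    [0,0,0.012],
    [0,0,0.024],
    [0,0,0.03],
    [0,0,0.03]
  ],
  "rot": [
    [0,0,0],
    [0,0,0],
    [0,0,0],
    [0,0,0]
  ],
  "claw": [8,8,8,8]
}}

```text
time: 13.75
tool_pos: [535.0, -208.0, 40.6]
tcp_rot: [3.141, -0.0, 1.903]
contact_force: [0.6, 0.1, -2.2]
grip_width: 13.2
```

{"api": "servo_tool", "payload": {
  "slide": [
    [0,0,0.005],
    [0,0,0.005]
  ],
  "rot": [
    [0,0,0],
    [0,0,0]
  ],
  "claw": [8,8]
}}

```text
time: 14.0
tool_pos: [535.1, -208.0, 39.7]
tcp_rot: [3.141, -0.0, 1.903]
contact_force: [-0.4, -0.6, -2.3]
grip_width: 13.1
```

{"api": "servo_tool", "payload": {
  "slide": [
    [0,0,0.005],
    [0,0,0.005]
  ],
  "rot": [
    [0,0,0],
    [0,0,0]
  ],
  "claw": [8,8]
}}

```text
time: 14.25
tool_pos: [535.2, -208.0, 38.9]
tcp_rot: [3.14, 0.0, 1.903]
contact_force: [-0.2, 0.1, 1.1]
grip_width: 13.3
```

{"api": "servo_tool", "payload": {
  "slide": [
    [0,0,0.004],
    [0,0,0.004]
  ],
  "rot": [
    [0,0,0],
    [0,0,0]
  ],
  "claw": [8,8]
}}

```text
time: 14.5
tool_pos: [535.3, -208.0, 38.8]
tcp_rot: [3.14, 0.0, 1.903]
contact_force: [-1.6, 1.1, 5.6]
grip_width: 13.3
```

{"api": "servo_tool", "payload": {
  "slide": [
    [0,0,0],
    [0,0,0],
    [0,0,-0.05],
    [0,0,-0.3],
    [0,0,-0.5]
  ],
  "rot": [
    [0,0,0],
    [0,0,0],
    [0,0,0],
    [0,0,0],
    [0,0,0]
  ],
  "claw": [22,22,22,24,24]
}}

```text
time: 15.12
tool_pos: [535.3, -208.2, 140.0]
tcp_rot: [3.14, 0.0, 1.903]
contact_force: [-0.2, -0.5, -0.0]
grip_width: 24.0
```

```bash
python3 - <<'E'
from h import *
go([588,-277.5,140],Rdown(np.radians(109)))
E
```

```text
t 15.12 at [ 535.3 -208.2  140. ] [3.14  0.    1.903] F [-0.2 -0.5 -0. ] w 24.0
slide [-0.4135, 0.1362, 0.0004] rot [0.0005, 0.0002, 0.0002] mm 87.0 deg 0.0 rows 2.0
```

{"api": "servo_tool", "payload": {
  "slide": [
    [-0.2,0.07,0],
    [-0.41,0.136,0],
    [-0.41,0.136,0],
    [-0.41,0.136,0]
  ],
  "rot": [
    [0,0,0],
    [0,0,0],
    [0,0,0],
    [0,0,0]
  ],
  "claw": [24,24,24,24]
}}

```text
time: 15.62
tool_pos: [586.9, -276.2, 137.7]
tcp_rot: [3.141, -0.001, 1.903]
contact_force: [-0.8, 0.5, 0.0]
grip_width: 24.1
```

```bash
cat >> h.py <<'E'
def tips(c,z0=66,z1=76):
    w=cloud(c); z=w[...,2]
    m=((z>z0)&(z<z1)&(abs(w[...,0]-550)<80)&(abs(w[...,1]+253)<80)).astype(np.uint8)
    k,l,st,ce=cv2.connectedComponentsWithStats(m)
    for i in range(1,k):
        if st[i,4]>12:
            P=w[l==i]; print("tip",st[i].tolist(),np.nanmean(P[P[:,2]>np.nanpercentile(P[:,2],30)],0).round(1))
E
python3 - <<'E'
from h import *
c=capture("wrist"); save(c,"w4"); np.savez("w4.npz",**c)
go([588,-277.5,40],Rdown(np.radians(109)))
tips(c); 
for n,p in (("b",(580.5,-218)),("c",(505.5,-244)),("v",(535,-209)),("a",(549,-254)),("d",(520,-288)),("astr",(588,-277))):
    q=held(c,11,p,4); 
    if len(q)>50: print(n,disc(q)[0].round(1))
c=capture("top"); save(c,"t4"); np.savez("t4.npz",**c); tips(c)
E
```

```text
t 15.68 at [ 586.9 -275.8  137.9] [ 3.141e+00 -1.000e-03  1.903e+00] F [-0.3  0.5  0.5] w 24.2
slide [-0.0103, 0.0025, 0.4894] rot [0.0001, -0.0004, 0.0003] mm 98.0 deg 0.0 rows 2.0
tip [199, 84, 21, 22, 372] [ 536.7 -209.3   70.9]
tip [258, 119, 21, 21, 344] [ 580.9 -217.9   70.9]
tip [140, 120, 22, 21, 360] [ 506.  -244.2   70.7]
tip [201, 154, 20, 21, 324] [ 551.3 -253.7   70.8]
tip [147, 186, 20, 20, 311] [ 521.5 -288.4   70.7]
tip [242, 203, 19, 20, 289] [ 589.9 -278.3   70.7]
n 2121 z 10.5 ext [[550.0, -245.0, 8.8], [600.9, -197.4, 12.3]]
b [ 571.6 -218.3]
n 2099 z 10.5 ext [[480.9, -273.6, 7.9], [536.0, -217.6, 13.5]]
c [ 514.2 -247.1]
n 2307 z 10.5 ext [[510.6, -238.7, 8.7], [565.6, -189.2, 12.3]]
v [ 538.3 -215.9]
n 2386 z 10.5 ext [[518.5, -281.6, 8.6], [576.9, -223.7, 12.3]]
a [ 544.7 -247.5]
n 1795 z 10.4 ext [[490.8, -317.6, 7.8], [541.7, -257.6, 14.3]]
d [ 518.6 -281.3]
n 1587 z 10.4 ext [[558.7, -297.0, 8.5], [610.2, -252.8, 12.4]]
astr [ 583.6 -272.5]
tip [296, 195, 6, 5, 24] [ 578.6 -217.9   71.7]
tip [325, 218, 5, 5, 18] [ 521.2 -288.4   71.7]
```

View pics/w4.png

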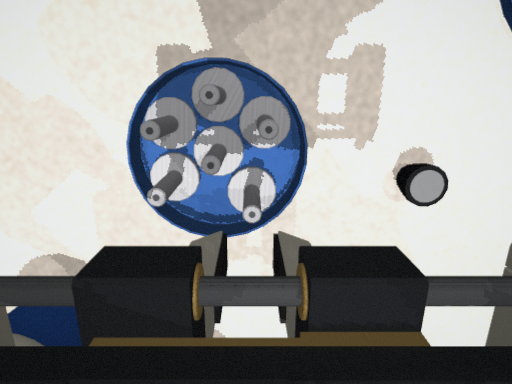

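{"api": "servo_tool", "payload": {
  "slide": [
    [-0.012,0.008,0.1],
    [-0.012,0.008,0.3],
    [-0.012,0.008,0.47],
    [-0.012,0.008,0.495],
    [-0.012,0.008,0.495]
  ],
  "rot": [
    [0,0,0],
    [0,0,0],
    [0,0,0],
    [0,0,0],
    [0,0,0]
  ],
  "claw": [28,28,28,28,28]
}}

```text
time: 16.35
tool_pos: [590.0, -278.3, 39.0]
tcp_rot: [3.141, -0.0, 1.903]
contact_force: [0.3, -0.6, 0.4]
grip_width: 27.8
```

{"api": "servo_tool", "payload": {
  "slide": [
    [0,0,0],
    [0,0,0],
    [0,0,0],
    [0,0,-0.01],
    [0,0,-0.015]
  ],
  "rot": [
    [0,0,0],
    [0,0,0],
    [0,0,0],
    [0,0,0],
    [0,0,0]
  ],
  "claw": [8,8,8,8,8]
}}

```text
time: 16.98
tool_pos: [589.7, -278.2, 41.7]
tcp_rot: [3.141, -0.001, 1.903]
contact_force: [0.3, -0.5, -1.4]
grip_width: 13.0
```

Gripped and lifted 3 mm; now shift into the place at 30°.

{"api": "servo_tool", "payload": {
  "slide": [
    [0.02,0.02,0],
    [0.045,0.04,0],
    [0.063,0.058,0],
    [0.063,0.058,0],
    [0.063,0.058,0]
  ],
  "rot": [
    [0,0,0],
    [0,0,0],
    [0,0,0],
    [0,0,0],
    [0,0,0]
  ],
  "claw": [8,8,8,8,8]
}}

```text
time: 17.6
tool_pos: [596.7, -262.7, 41.9]
tcp_rot: [3.141, -0.0, 1.903]
contact_force: [0.2, -0.1, -1.2]
grip_width: 13.1
```

{"api": "servo_tool", "payload": {
  "slide": [
    [0,0,0.01],
    [0,0,0.015],
    [0,0,0.017]
  ],
  "rot": [
    [0,0,0],
    [0,0,0],
    [0,0,0]
  ],
  "claw": [8,8,8]
}}

```text
time: 17.98
tool_pos: [596.8, -263.1, 40.1]
tcp_rot: [3.14, 0.001, 1.903]
contact_force: [-3.1, 1.9, 10.2]
grip_width: 13.1
```

{"api": "servo_tool", "payload": {
  "slide": [
    [0,0,0],
    [0,0,0]
  ],
  "rot": [
    [0,0,0],
    [0,0,0]
  ],
  "claw": [8,8]
}}

```text
time: 18.23
tool_pos: [596.8, -263.1, 40.1]
tcp_rot: [3.14, 0.001, 1.903]
contact_force: [-3.2, 2.0, 8.3]
grip_width: 13.2
```

```bash
python3 - <<'E'
from h import *
go([596.8,-263.1,39],Rdown(np.radians(109)))
E
```

```text
t 18.23 at [ 596.8 -263.1   40.1] [3.140e+00 1.000e-03 1.903e+00] F [-3.2  2.   8.3] w 13.2
slide [-0.0001, -0.0, 0.0054] rot [0.0005, 0.0002, 0.0002] mm 1.0 deg 0.0 rows 1.0
```

{"api": "servo_tool", "payload": {
  "slide": [
    [0.003,-0.005,-0.005],
    [0.004,-0.007,0],
    [0.004,-0.007,0]
  ],
  "rot": [
    [0,0,0],
    [0,0,0],
    [0,0,0]
  ],
  "claw": [8,8,8]
}}

```text
time: 18.6
tool_pos: [595.8, -262.9, 40.1]
tcp_rot: [3.139, 0.002, 1.903]
contact_force: [-1.8, 0.7, 9.4]
grip_width: 13.0
```

{"api": "servo_tool", "payload": {
  "slide": [
    [0,0,-0.004],
    [0,0,-0.004],
    [0,0,-0.004],
    [0,0,-0.2],
    [0,0,-0.5]
  ],
  "rot": [
    [0,0,0],
    [0,0,0],
    [0,0,0],
    [0,0,0],
    [0,0,0]
  ],
  "claw": [16,24,26,26,26]
}}

```text
time: 19.23
tool_pos: [593.7, -261.8, 137.1]
tcp_rot: [-3.139, -0.005, 1.903]
contact_force: [-0.4, -0.5, 0.4]
grip_width: 26.1
```

{"api": "servo_tool", "payload": {
  "slide": [
    [-0.1,0,0],
    [-0.1,0,0]
  ],
  "rot": [
    [0,0,0],
    [0,0,0]
  ],
  "claw": [26,26]
}}

```text
time: 19.48
tool_pos: [601.5, -282.2, 138.5]
tcp_rot: [3.14, 0.0, 1.902]
contact_force: [0.0, 0.7, -0.4]
grip_width: 26.0
```

```bash
python3 - <<'E'
from h import *
c=capture("wrist"); save(c,"w5"); np.savez("w5.npz",**c)
go([596.8,-263.1,139],Rdown(np.radians(109)))
tips(c)
w=cloud(c); 
for n,p in (("astr",(597,-263)),("b",(581,-218)),("a",(551,-254))):
    m=(np.hypot(w[...,0]-p[0],w[...,1]-p[1])<19)&(np.hypot(w[...,0]-p[0],w[...,1]-p[1])>9)&(w[...,2]<20); P=w[m]; A=np.c_[P[:,:2]-p,np.ones(len(P))]; print(n,len(P),np.linalg.lstsq(A,P[:,2],rcond=None)[0].round(3))
E
```

```text
t 19.52 at [ 600.9 -281.2  137.5] [-3.141e+00 -2.000e-03  1.902e+00] F [ 0.9  0.4 -0.2] w 26.1
slide [0.0924, 0.01, -0.0072] rot [-0.0001, -0.0006, -0.0] mm 19.0 deg 0.0 rows 1.0
tip [179, 66, 23, 23, 391] [ 536.9 -209.5   70.9]
tip [240, 102, 21, 22, 351] [ 580.9 -217.9   70.9]
tip [120, 104, 23, 21, 379] [ 506.  -244.4   70.7]
tip [183, 139, 21, 21, 338] [ 551.2 -253.6   70.8]
tip [241, 171, 20, 20, 310] [ 596.3 -262.1   70.7]
tip [129, 172, 21, 20, 328] [ 521.5 -288.5   70.7]
astr 896 [1.0000e-03 4.0000e-03 1.0527e+01]
b 1242 [ 1.0000e-03 -2.0000e-03  1.0624e+01]
a 960 [3.0000e-03 1.0000e-03 1.0563e+01]
```

View pics/w5.png

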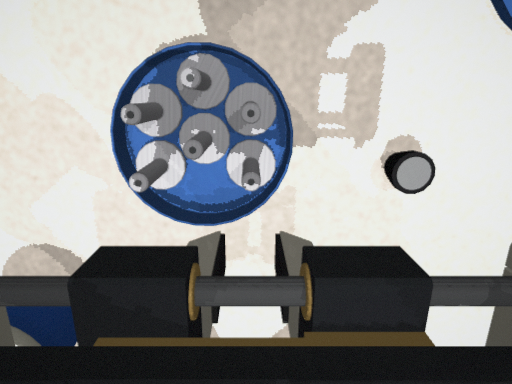

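{"api": "servo_tool", "payload": {
  "slide": [
    [0.25,0.09,0],
    [0.5,0.18,0],
    [0.75,0.27,0],
    [1,0.36,0],
    [1,0.36,0]
  ],
  "rot": [
    [0,0,0],
    [0,0,0],
    [0,0,0],
    [0,0,0],
    [0,0,0]
  ],
  "claw": [40,40,40,40,40]
}}

```text
time: 20.15
tool_pos: [603.1, -64.2, 137.4]
tcp_rot: [-3.14, -0.003, 1.908]
contact_force: [-0.1, -0.9, 0.1]
grip_width: 40.0
```

{"api": "servo_tool", "payload": {
  "slide": [
    [0.2,0.08,0],
    [0.313,0.114,0],
    [0.313,0.114,0],
    [0.313,0.114,0]
  ],
  "rot": [
    [0,0,0],
    [0,0,0],
    [0,0,0],
    [0,0,0]
  ],
  "claw": [40,40,40,40]
}}

```text
time: 20.65
tool_pos: [605.2, -3.3, 138.1]
tcp_rot: [-3.141, -0.0, 1.903]
contact_force: [0.0, -0.5, -0.0]
grip_width: 40.0
```

```bash
python3 - <<'E'
from h import *
c=capture("wrist"); save(c,"w6"); w=cloud(c); z=w[...,2]
m=(z>66)&(z<76)&(np.hypot(w[...,0]-605,w[...,1]+2)<30); P=w[m]; P=P[P[:,2]>np.percentile(P[:,2],30)]; p=P.mean(0); print(len(P),p.round(1))
go([p[0]-.3,p[1],38.5],Rdown(np.radians(109)))
E
```

```text
202 [ 6.073e+02 -6.000e-01  7.020e+01]
t 20.7 at [605.3  -3.5 138.2] [ 3.141 -0.     1.902] F [-0.7 -0.4  0.1] w 40.0
slide [0.0105, 0.0127, 0.4987] rot [0.0, -0.0001, -0.0001] mm 100.0 deg 0.0 rows 2.0
```

{"api": "servo_tool", "payload": {
  "slide": [
    [0.01,0.012,0.15],
    [0.01,0.012,0.35],
    [0.01,0.012,0.47],
    [0.01,0.012,0.497],
    [0.01,0.012,0.497]
  ],
  "rot": [
    [0,0,0],
    [0,0,0],
    [0,0,0],
    [0,0,0],
    [0,0,0]
  ],
  "claw": [34,34,30,30,30]
}}

```text
time: 21.32
tool_pos: [607.5, -0.2, 39.6]
tcp_rot: [3.14, -0.0, 1.902]
contact_force: [0.0, -0.4, 0.3]
grip_width: 30.4
```

{"api": "servo_tool", "payload": {
  "slide": [
    [0,0,0],
    [0,0,0],
    [0,0,0],
    [0,0,0]
  ],
  "rot": [
    [0,0,0],
    [0,0,0],
    [0,0,0],
    [0,0,0]
  ],
  "claw": [8,8,8,8]
}}

```text
time: 21.82
tool_pos: [607.5, 0.4, 40.0]
tcp_rot: [3.14, 0.0, 1.903]
contact_force: [-1.6, -1.5, 5.1]
grip_width: 13.2
```

{"api": "servo_tool", "payload": {
  "slide": [
    [0,0,-0.1],
    [0,0,-0.3],
    [0,0,-0.5],
    [0,0,-0.5]
  ],
  "rot": [
    [0,0,0],
    [0,0,0],
    [0,0,0],
    [0,0,0]
  ],
  "claw": [8,8,8,8]
}}

```text
time: 22.32
tool_pos: [608.9, 0.4, 142.4]
tcp_rot: [3.135, 0.002, 1.903]
contact_force: [0.3, -0.1, -3.4]
grip_width: 13.0
```

```bash
python3 - <<'E'
from h import *
go([566.7,-297.2,139],Rdown(np.radians(109)),.5)
E
```

```text
t 22.32 at [6.089e+02 4.000e-01 1.424e+02] [3.135e+00 2.000e-03 1.903e+00] F [ 0.3 -0.1 -3.4] w 13.0
slide [-0.6689, -0.3427, 0.0077] rot [0.0011, 0.0004, 0.0001] mm 301.0 deg 0.0 rows 5.0
```

{"api": "servo_tool", "payload": {
  "slide": [
    [-0.2,-0.1,0],
    [-0.45,-0.23,0],
    [-0.68,-0.35,0],
    [-0.9,-0.46,0],
    [-1,-0.51,0]
  ],
  "rot": [
    [0,0,0],
    [0,0,0],
    [0,0,0],
    [0,0,0],
    [0,0,0]
  ],
  "claw": [8,8,8,8,8]
}}

```text
time: 22.95
tool_pos: [574.6, -224.0, 137.2]
tcp_rot: [-3.14, -0.002, 1.901]
contact_force: [-0.6, 1.0, -2.5]
grip_width: 13.3
```

{"api": "servo_tool", "payload": {
  "slide": [
    [-0.2,-0.1,0],
    [-0.335,-0.17,0],
    [-0.335,-0.17,0],
    [-0.335,-0.17,0],
    [-0.335,-0.17,0]
  ],
  "rot": [
    [0,0,0],
    [0,0,0],
    [0,0,0],
    [0,0,0],
    [0,0,0]
  ],
  "claw": [8,8,8,8,8]
}}

```text
time: 23.58
tool_pos: [565.9, -294.8, 138.7]
tcp_rot: [3.141, -0.001, 1.905]
contact_force: [-0.9, -0.0, -2.0]
grip_width: 13.2
```

```bash
python3 - <<'E'
from h import *
go([566.8,-296.4,64],Rdown(np.radians(109)))
c=capture("wrist"); save(c,"w7"); o=get_obs()["tool_pos"]; tips(c)
q=held(c,o[2]-37.5+8,(567,-297),4); print("held",disc(q)[0].round(1))
E
```

```text
t 23.57 at [ 565.9 -294.8  138.7] [ 3.141e+00 -1.000e-03  1.905e+00] F [-0.9 -0.  -2. ] w 13.2
slide [-0.0095, 0.0013, 0.3737] rot [0.0002, -0.0004, 0.0007] mm 75.0 deg 0.0 rows 2.0
tip [238, 66, 22, 23, 378] [ 536.4 -209.7   70.8]
tip [178, 103, 21, 22, 363] [ 505.5 -244.5   70.8]
tip [296, 102, 22, 22, 362] [ 580.7 -217.7   70.9]
tip [238, 139, 20, 20, 326] [ 551.  -253.7   70.9]
tip [182, 171, 21, 21, 312] [ 521.4 -288.5   70.7]
tip [294, 171, 20, 20, 317] [ 596.  -262.1   70.8]
n 1890 z 108.6 ext [[545.8, -302.4, 106.5], [585.8, -274.3, 111.1]]
held [ 566.8 -295.9]
```

{"api": "servo_tool", "payload": {
  "slide": [
    [-0.007,0.001,0.15],
    [-0.007,0.001,0.3],
    [-0.007,0.001,0.373],
    [-0.007,0.001,0.373],
    [-0.007,0.001,0.373]
  ],
  "rot": [
    [0,0,0],
    [0,0,0],
    [0,0,0],
    [0,0,0],
    [0,0,0]
  ],
  "claw": [8,8,8,8,8]
}}

```text
time: 24.25
tool_pos: [567.2, -297.8, 65.8]
tcp_rot: [3.139, 0.001, 1.903]
contact_force: [0.1, -0.1, -2.0]
grip_width: 13.3
```

```bash
python3 - <<'E'
from h import *
go([566.6,-296.1,48],Rdown(np.radians(109)))
c=capture("wrist"); o=get_obs()["tool_pos"]
q=held(c,o[2]-37.5+8,(567,-297),4); print("held",disc(q)[0].round(1))
E
```

```text
t 24.25 at [ 567.2 -297.8   65.8] [3.139e+00 1.000e-03 1.903e+00] F [ 0.1 -0.1 -2. ] w 13.3
slide [0.0091, -0.0001, 0.0888] rot [0.0007, 0.0005, 0.0003] mm 18.0 deg 0.0 rows 1.0
n 1912 z 35.7 ext [[547.2, -305.4, 33.1], [587.0, -277.4, 38.8]]
held [ 568.2 -298.8]
```

{"api": "servo_tool", "payload": {
  "slide": [
    [0.009,0,0.02],
    [0.009,0,0.06],
    [0.009,0,0.088],
    [0.009,0,0.088]
  ],
  "rot": [
    [0,0,0],
    [0,0,0],
    [0,0,0],
    [0,0,0]
  ],
  "claw": [8,8,8,8]
}}

```text
time: 24.8
tool_pos: [565.4, -295.5, 46.0]
tcp_rot: [-3.142, -0.002, 1.903]
contact_force: [0.4, -0.5, -2.2]
grip_width: 13.3
```

{"api": "servo_tool", "payload": {
  "slide": [
    [0,0,0.01],
    [0,0,0.02],
    [0,0,0.025],
    [0,0,0.025]
  ],
  "rot": [
    [0,0,0],
    [0,0,0],
    [0,0,0],
    [0,0,0]
  ],
  "claw": [8,8,8,8]
}}

```text
time: 25.3
tool_pos: [565.8, -295.8, 41.8]
tcp_rot: [3.141, -0.0, 1.903]
contact_force: [-0.2, -0.2, -2.6]
grip_width: 13.7
```

{"api": "servo_tool", "payload": {
  "slide": [
    [0,0,0.005],
    [0,0,0.005],
    [0,0,0.005]
  ],
  "rot": [
    [0,0,0],
    [0,0,0],
    [0,0,0]
  ],
  "claw": [8,8,8]
}}

```text
time: 25.68
tool_pos: [565.8, -295.8, 40.9]
tcp_rot: [3.141, -0.0, 1.903]
contact_force: [-0.4, -0.3, -1.7]
grip_width: 13.2
```

{"api": "servo_tool", "payload": {
  "slide": [
    [0,0,0.003],
    [0,0,0.003]
  ],
  "rot": [
    [0,0,0],
    [0,0,0]
  ],
  "claw": [8,8]
}}

```text
time: 25.92
tool_pos: [565.9, -295.9, 40.6]
tcp_rot: [3.14, 0.0, 1.903]
contact_force: [-1.2, -0.1, 0.8]
grip_width: 13.3
```

Touching the floor; release and rise, then look.

{"api": "servo_tool", "payload": {
  "slide": [
    [0,0,0.002],
    [0,0,0],
    [0,0,0],
    [0,0,-0.2],
    [0,0,-0.5]
  ],
  "rot": [
    [0,0,0],
    [0,0,0],
    [0,0,0],
    [0,0,0],
    [0,0,0]
  ],
  "claw": [16,24,26,26,26]
}}

```text
time: 26.55
tool_pos: [564.7, -295.1, 139.3]
tcp_rot: [-3.14, -0.004, 1.903]
contact_force: [0.3, -0.6, -0.4]
grip_width: 26.2
```

{"api": "servo_tool", "payload": {
  "slide": [
    [-0.08,0,-0.03],
    [-0.08,0,-0.05],
    [-0.08,0,-0.05],
    [-0.08,0,-0.05]
  ],
  "rot": [
    [0,0,0],
    [0,0,0],
    [0,0,0],
    [0,0,0]
  ],
  "claw": [26,26,26,26]
}}

```text
time: 27.05
tool_pos: [570.4, -310.2, 149.0]
tcp_rot: [-3.141, -0.002, 1.903]
contact_force: [-0.7, 0.6, -1.1]
grip_width: 26.3
```

```bash
python3 - <<'E'
from h import *
c=capture("wrist"); save(c,"w8"); tips(c); print(get_obs()["contact_force"].round(1))
w=cloud(c)
hsv=cv2.cvtColor(c["frame"],cv2.COLOR_RGB2HSV)
rim=(hsv[...,0]>100)&(hsv[...,0]<125)&(hsv[...,1]>120)&(abs(w[...,2]-30)<2.5)&(np.hypot(w[...,0]-550,w[...,1]+253)<80)
P=w[rim]; r=least_squares(lambda a:np.hypot(P[:,0]-a[0],P[:,1]-a[1])-72.2,[550,-253],loss="soft_l1"); print("rim",len(P),r.x.round(1))
A=np.c_[P[:,:2]-r.x,np.ones(len(P))]; print(np.linalg.lstsq(A,P[:,2],rcond=None)[0].round(3))
for p in ((536.7,-209.6),(580.7,-218),(505.8,-244.4),(551.1,-253.7),(596.1,-262.1),(521.4,-288.5),(566.5,-297)):
    d=np.hypot(w[...,0]-p[0],w[...,1]-p[1]); m=(d<19)&(d>9)&(w[...,2]<20); Q=w[m]; A=np.c_[Q[:,:2]-p,np.ones(len(Q))]; print(len(Q),np.linalg.lstsq(A,Q[:,2],rcond=None)[0].round(3),"r",np.hypot(*(np.array(p)-r.x)).round(1))
E
```

```text
tip [240, 42, 21, 23, 374] [ 536.5 -209.5   70.9]
tip [180, 79, 22, 21, 354] [ 505.4 -244.5   70.8]
tip [296, 78, 22, 21, 346] [ 580.5 -217.9   70.9]
tip [239, 114, 20, 21, 311] [ 551.3 -253.6   70.8]
tip [185, 147, 20, 20, 301] [ 521.5 -288.5   70.7]
tip [294, 146, 20, 20, 302] [ 596.  -261.9   70.9]
tip [241, 177, 19, 19, 279] [ 566.7 -296.3   70.8]
[ 0.3 -0.2 -0.6]
rim 1613 [ 551.7 -253.1]
[1.000e-03 2.000e-03 2.928e+01]
1159 [1.0000e-03 2.0000e-03 1.0655e+01] r 46.0
1027 [-0.0000e+00 -1.0000e-03  1.0634e+01] r 45.5
1017 [-1.0000e-03  1.0000e-03  1.0592e+01] r 46.7
1073 [-1.0000e-03  3.0000e-03  1.0635e+01] r 0.8
877 [ 3.0000e-03 -1.0000e-03  1.0595e+01] r 45.3
880 [-1.0000e-03  1.0000e-03  1.0544e+01] r 46.6
824 [-2.0000e-03  2.0000e-03  1.0507e+01] r 46.3
```

View pics/w8.png

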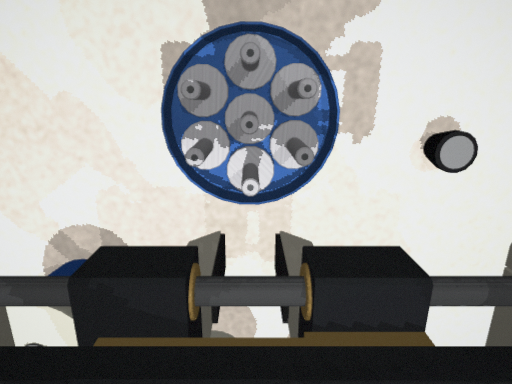

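The picture shows all seven spindles in the tin: one in the middle at (249,122) and six around it, all flat.

```bash
python3 -c "
from h import *
print(close_job())"
```

```text
the job is handed in; nothing more can be done
None
```

The job is handed in after about 27 s of the 64 s allowed. All seven good spindles are in the tin, one in the middle and six around it.

- **V-block spindle:** I lifted it, stood it upright on the granite plate and let go. A side picture showed it standing flat. I then took it again and packed it in the place at 150°.
- **Astray spindle:** I moved it into the place at 30°.
- **Grey tray spindle:** I packed it in the last place, at 330°.

**Last checks (wrist camera):**
- The six outer stems are 45–47 mm from the tin's centre, against a limit of 53 mm. The middle one is 0.8 mm off.
- All stem tips are at a height of about 71 mm, and all flanges are level within 0.005 rad at the same height.
- The tin's rim is level, and the gripper was clear of everything.

**What disagreed:**
- The astray spindle met resistance of about 9 N roughly 1 mm higher than I expected when setting it down. The tool had probably risen about 1 mm while gripping; the later picture showed it sitting flat.
- The top and wrist cameras differed by about 2 mm, so I did the final placing from the wrist camera.

I never measured the V-block, reject, bottle, tub, loupe or lid again after the start. I felt nothing that suggested they were hit, apart from a force of about 7 N while gripping the stem in the V-block, cause not checked.

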